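# Sort the lab delivery into its trays

## Robot

A 6-joint arm with a two-finger parallel gripper is mounted at the origin on the work surface. World frame = base frame: x ahead of the robot, y to its left, z up, the work surface at z = 0. Lengths are in mm, angles in rad, forces in N, time in s.
With the tool pointing down it reaches from about 350 to 975 mm from the base axis. Payload 7.1 kg.
Tool frame: the origin (TCP) lies on the front face of the gripper's body, between the roots of the fingers; the fingertips stand 80 mm ahead of it and the grasp point (between the pads) lies 61 mm ahead of it (env.tips_ahead is the distance from the TCP to the fingertips, in mm); z points along the fingers, y is the line along which they close (so a half turn about z gives the same grasp; the last joint's range is limited). The gripper opens to 88 mm and grips with 3 to 60 N. Pads are 20 mm wide; open, the fingers measure 115 mm over their backs; the gripper's body (75 mm by 178 mm) begins 61 mm behind the grasp point.
Start: joints at [1.216, 0.423, 1.63, -0, 1.089, -0.019], TCP at [205.921, 590.086, 302.675] pointing down, gripper open.
Joint ranges: [-3, 3], [-0.9, 2.11], [0.09, 2.58], [-1.31, 4.45], [0.11, 2.69], [-2.54, 2.54]. Speed limits (rad/s): [2.39, 2.39, 3.01, 3.14, 3.14, 3.14].

## Interface

Orientations are given as a unit quaternion [x, y, z, w].
In Python, from station import env, set_gripper, viewer, workorder gives the robot as it stands. Calls block until the motion is done:
- env.reach(position, orientation): joint-space move of the TCP to a pose.
- env.move_l(position, rot=None, rate=150, f_stop=None): straight line of the TCP; rot=None keeps the orientation; rate is the mean speed in mm/s. With f_stop (N) it stops when the force on the tool has changed by that much, and returns True; else False.
- env.move_joints(angles): joint-space move.
- set_gripper(opening): finger opening in mm; the grip force is fixed at half the most; returns when the fingers have stopped.
- env.hold(seconds).
- env.ik(position, orientation): joint angles nearest the present ones, or None.
- env.read_state(): the state.
- viewer.camera(name): name is "scene" or "top" or "wrist"; returns the picture (480x640x3 uint8, blue, green, red); there is no depth.
- viewer.camera_params(name): a dict with "fx", "fy", "cx", "cy" (pixels), "pose" (4x4, takes a point from camera to world coordinates); the wrist camera has in their place "tool_from_camera" (4x4, takes a point from camera to tool coordinates, whose origin is the TCP and whose axes are the flange's). Camera axes: x right, y up, looking along -z (the intrinsics and any distortion apply to the point x, -y, -z); pixel columns grow to the right and rows downward; lengths in mm; the calibration is good to about 2 mm. A picture is of the moment at which its call begins: read the wrist's pose just before it. camera_params takes no time and is no camera call.
A pose or a line that the arm cannot do raises env.IKError and nothing moves.
- workorder.sign_off(): hands the job in; it is judged then, once.
The state is a dict: "time_s": time; "qpos": joint angles; "dq": joint speeds; "tau": joint torques, N m; "tool_pos": TCP position; "orientation": TCP orientation; "force": force on the tool from outside, world axes, zero at the start; "wrist_torque": the same for the moment, N m; "width": finger opening in mm; "grip_force": force on a finger pad.
Only numpy, scipy, OpenCV 4.12 (cv2) and the standard library are available. Lean on these libraries where they do the work, as an engineer would, in place of code of your own. Each camera call takes 0.05 s, during which the arm holds its last target. There are 200 camera calls.

## Task

Sort this lab delivery: stand the two specimen pots (yellow lid, red lid) in the yellow tray, the two amber bottles in the teal tray, one to each bay, and the blue reagent pack in the black tray along the tray's length. Keep them all upright, set them down without dropping them, flat on the tray floors, and do not push the timer or the wash bottle about.

Things in the scene. Friction and masses are not known exactly. Their poses are not given: they have to be found in the camera images.
- pot_yellow_center (a point): Loose specimen pot standing on the table: round, off-white with a paper label, 46 mm in diameter, 66 mm tall, with a flat yellow screw lid 50 mm in diameter (the top 16 mm); about 90 g. This point is at its centre, 33 mm above its underside; z is up the pot. Belongs in either bay of the yellow tray.
- pot_red_center (a point): Loose specimen pot standing on the table: round, off-white with a paper label, 46 mm in diameter, 66 mm tall, with a flat red screw lid 50 mm in diameter (the top 16 mm); about 90 g. This point is at its centre, 33 mm above its underside; z is up the pot. Belongs in either bay of the yellow tray.
- bottle_white_center (a point): Loose amber glass reagent bottle standing on the table: round, slim, 34 mm in diameter up to 54 mm, 76 mm tall in all, with a white cap 25 mm in diameter (the top 22 mm); about 70 g. This point is on its axis half-way up, 38 mm above its underside; z is up the bottle. Belongs in either bay of the teal tray.
- bottle_green_center (a point): Loose amber glass reagent bottle standing on the table: round, slim, 34 mm in diameter up to 54 mm, 76 mm tall in all, with a green cap 25 mm in diameter (the top 22 mm); about 70 g. This point is on its axis half-way up, 38 mm above its underside; z is up the bottle. Belongs in either bay of the teal tray.
- pack_center (a point): Loose blue rectangular reagent pack standing on the table: 36 mm (its x) by 80 mm (its y), box body 66 mm tall, with two grey round caps 9 mm higher on top (75 mm in all); about 180 g. This point is at the centre of the box body, 33 mm above its underside; z is up. Belongs in the black tray, long side along the tray's long side, either way round.
- pot_tray: Open yellow tray fixed to the table, 82 x 160 mm outside; floor 4 mm thick, walls and divider 4 mm thick and 12 mm high above the table. Origin: centre of its underside (on the table); x along its short side, y along its long side, z up. A divider across the middle (in the plane y = 0) makes two bays 74 mm by 74 mm, centred at y = +39 mm and y = -39 mm, x = 0.
- bottle_tray: Open teal (blue-green) tray fixed to the table, 66 x 128 mm outside; floor 4 mm thick, walls and divider 4 mm thick and 12 mm high above the table. Origin: centre of its underside (on the table); x along its short side, y along its long side, z up. A divider across the middle (in the plane y = 0) makes two bays 58 mm by 58 mm, centred at y = +31 mm and y = -31 mm, x = 0.
- pack_tray: Open black tray fixed to the table, 68 x 112 mm outside; floor 4 mm thick, walls and divider 4 mm thick and 12 mm high above the table. Origin: centre of its underside (on the table); x along its short side, y along its long side, z up. One bay, 60 mm (x) by 104 mm (y), centred on the origin.
- timer: Bystander, not to be moved: loose white bench timer with a grey display lying on the table, 62 x 72 x 20 mm. Origin: centre of its underside.
- wash_bottle: Bystander, not to be moved: loose white plastic bottle with a blue cap standing on the table, 68 mm in diameter, 150 mm tall. Origin: centre of its underside.
There are look-alikes about, which are no part of the job. Leave any purple look-alike of the part that bears pot_red_center alone.

How it is judged (in metres and radians):
At the end, for the whole second after the job is handed in: Pots in the yellow tray, bottles in the teal tray, one to each bay, pack in the black tray along its length: each within the walls, standing on the tray floor (height within 4 mm, tilt under 0.1 rad), released and at rest (under 0.02 m/s) (x of pot_yellow_center in the frame of pot_tray between -0.018 and 0.018 m and y of pot_yellow_center in the frame of pot_tray between -0.056 and 0.056 m and z of pot_yellow_center in the frame of pot_tray between 0.033 and 0.041 m and angle between each of pot_yellow_center, pot_red_center, bottle_white_center, bottle_green_center, pack_center's own z axis and vertical below 0.1 rad and linear speed of each of pot_yellow, pot_red, bottle_white, bottle_green, pack below 0.02 m/s and x of pot_red_center in the frame of pot_tray between -0.018 and 0.018 m and y of pot_red_center in the frame of pot_tray between -0.056 and 0.056 m and z of pot_red_center in the frame of pot_tray between 0.033 and 0.041 m and x of bottle_white_center in the frame of bottle_tray between -0.018 and 0.018 m and y of bottle_white_center in the frame of bottle_tray between -0.048 and 0.048 m and z of bottle_white_center in the frame of bottle_tray between 0.038 and 0.046 m and x of bottle_green_center in the frame of bottle_tray between -0.018 and 0.018 m and y of bottle_green_center in the frame of bottle_tray between -0.048 and 0.048 m and z of bottle_green_center in the frame of bottle_tray between 0.038 and 0.046 m and x of pack_center in the frame of pack_tray between -0.018 and 0.018 m and y of pack_center in the frame of pack_tray between -0.018 and 0.018 m and z of pack_center in the frame of pack_tray between 0.033 and 0.041 m); the robot touches nothing.
It fails at once if a pot, bottle or the pack is tipped more than 40 degrees (angle between any of pot_yellow_center, pot_red_center, bottle_white_center, bottle_green_center, pack_center's own z axis and vertical above 0.7 rad).
It fails at once if a pot, bottle or the pack is dropped or thrown (out of the fingers and faster than 0.7 m/s, a fall of about 25 mm) ((linear speed of pot_yellow above 0.7 m/s and contact force between pot_yellow and the fingers below 0.05 N) or (linear speed of pot_red above 0.7 m/s and contact force between pot_red and the fingers below 0.05 N) or (linear speed of bottle_white above 0.7 m/s and contact force between bottle_white and the fingers below 0.05 N) or (linear speed of bottle_green above 0.7 m/s and contact force between bottle_green and the fingers below 0.05 N) or (linear speed of pack above 0.7 m/s and contact force between pack and the fingers below 0.05 N)).
It fails at once if the timer or the wash bottle is pushed more than 20 mm (distance of any of timer, wash_bottle from where it was at the start of the episode above 0.02 m).
It also fails if it takes over 128 s, if anything falls off the work surface, if the arm or the gripper's body presses on something with over 40 N, if the wrist force passes 120 N, or if a joint passes its speed limit or range.

## Working session

There is one attempt and no reset: what is moved stays moved. The work goes in short steps, each a Python script; the robot and the scene stay as the last script left them, time stands still between calls to the robot, and variables do not carry over. Pictures are saved under pics/ and viewed, at most 14 in all, crops included, and the job is handed in when it is done.

```bash
ls; mkdir -p pics; python3 - <<'E'
from station import env, viewer
import cv2,numpy as np
np.set_printoptions(precision=3,suppress=True)
for n in ("top","scene"):
    cv2.imwrite(f"pics/{n}0.png",viewer.camera(n))
for n in ("top","scene","wrist"): print(n,viewer.camera_params(n))
print(env.read_state())
E
```

```text
pics
top {'fx': 560.9562420229693, 'fy': 560.9562420229693, 'cx': 315.76910344439085, 'cy': 245.66265931708588, 'pose': array([[  -0.004,    0.988,   -0.157,  325.069],
       [  -1.   ,   -0.004,   -0.   ,   28.416],
       [  -0.001,    0.157,    0.988, 1272.94 ],
       [   0.   ,    0.   ,    0.   ,    1.   ]])}
scene {'fx': 474.3886898057736, 'fy': 474.3886898057736, 'cx': 318.98852350247796, 'cy': 233.71329970875473, 'pose': array([[   0.519,   -0.52 ,    0.679, 1194.516],
       [   0.855,    0.329,   -0.402, -376.522],
       [  -0.014,    0.788,    0.615,  692.972],
       [   0.   ,    0.   ,    0.   ,    1.   ]])}
wrist {'fx': 355.5820275178417, 'fy': 355.5820275178417, 'cx': 312.9617285827732, 'cy': 242.64426399118523, 'tool_from_camera': array([[  0.001,   0.952,   0.306,  86.148],
       [  1.   ,  -0.001,  -0.001,  -0.713],
       [ -0.   ,   0.306,  -0.952, -83.267],
       [  0.   ,   0.   ,   0.   ,   1.   ]])}
{'time_s': 0.1, 'qpos': array([ 1.216,  0.424,  1.631, -0.   ,  1.089, -0.019]), 'dq': array([-0.   , -0.001, -0.003,  0.   , -0.001,  0.001]), 'tau': array([ -0.   , -54.561, -27.433,   0.065,   0.019,  -0.   ]), 'tool_pos': array([205.811, 589.73 , 302.   ]), 'orientation': array([ 0.167,  0.986, -0.001, -0.   ]), 'force': array([-1.384,  0.024, -0.544]), 'wrist_torque': array([0.02 , 0.02 , 0.031]), 'grip_force': 0.0, 'width': 87.94420983377772}
```

View pics/top0.png

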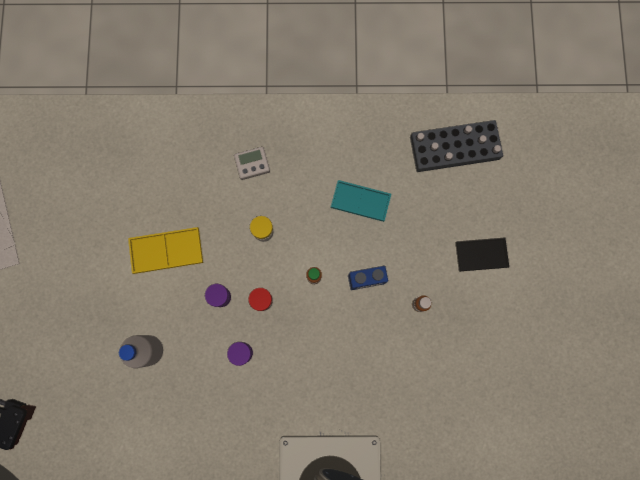

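View pics/scene0.png

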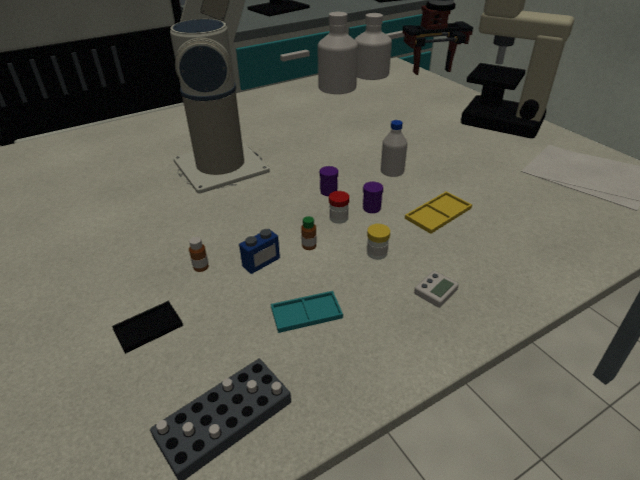

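The top view has everything. Red lid is at about (260,299), yellow lid (261,227), green cap (314,274), white cap (425,302) and pack (368,277). The trays are yellow (166,251), teal (361,201) and black (482,254). The purple look-alikes are at (217,295) and (239,353), the timer at (252,163) and the wash bottle at (135,352). I'll segment by colour and back-project each at its known height.

```bash
cat > meas.py <<'E'
import cv2,numpy as np,json
from station import viewer
np.set_printoptions(precision=1,suppress=True)
P=viewer.camera_params("top"); T=P["pose"]
def world(uv,z):
    uv=np.atleast_2d(uv).astype(float)
    d=np.c_[(uv[:,0]-P["cx"])/P["fx"],-(uv[:,1]-P["cy"])/P["fy"],-np.ones(len(uv))]@T[:3,:3].T
    return (T[:3,3]+d*((z-T[2,3])/d[:,2])[:,None])[:,:2]
def blob(img,seed,r,lo,hi,minpix=20):
    hsv=cv2.cvtColor(img,cv2.COLOR_BGR2HSV); m=cv2.inRange(hsv,np.array(lo),np.array(hi))
    k=np.zeros_like(m); cv2.rectangle(k,(seed[0]-r,seed[1]-r),(seed[0]+r,seed[1]+r),255,-1)
    c=max(cv2.findContours(m&k,cv2.RETR_EXTERNAL,cv2.CHAIN_APPROX_NONE)[0],key=cv2.contourArea)
    return c[:,0,:]
def rect(c,z):
    (x,y),(w,h),a=cv2.minAreaRect(world(c,z).astype(np.float32))
    if w>h: w,h,a=h,w,a-90      # a = direction of the short side
    return np.array([x,y,w,h,(a+90)%180-90])
E
python3 - <<'E'
from meas import *
img=cv2.imread("pics/top0.png")
S={"red":((260,299),18,(0,120,60),(10,255,255),66),"yellow":((261,225),18,(20,120,60),(32,255,255),66),
"green":((314,274),12,(45,80,30),(85,255,255),76),"white":((426,302),10,(0,0,140),(180,70,255),76),
"pack":((368,277),28,(100,90,40),(130,255,255),66),
"pot_tray":((166,251),45,(20,120,60),(32,255,255),12),"bottle_tray":((361,201),40,(80,100,40),(100,255,255),12),
"pack_tray":((482,254),38,(0,0,0),(180,255,45),12),
"purpleA":((217,295),18,(125,80,30),(155,255,255),66),"purpleB":((239,353),18,(125,80,30),(155,255,255),66)}
for n,(s,r,lo,hi,z) in S.items():
    c=blob(img,s,r,lo,hi); R=rect(c,z); print(n,R,"px",c.min(0),c.max(0))
crop=cv2.resize(img[190:320,240:440],None,fx=4,fy=4,interpolation=cv2.INTER_CUBIC); cv2.imwrite("pics/crop.png",crop)
E
```

```text
red [401.7 148.6  47.1  47.4  -0.2] px [249 288] [271 310]
yellow [559.1 148.3  48.2  49.2 -89.5] px [250 216] [272 238]
green [455.7  34.1  21.3  22.8 -45.3] px [309 268] [319 279]
white [ 392.3 -204.4   20.7   21.3   43.9] px [420 297] [431 307]
pack [448.6 -84.6  35.7  79.1  10.7] px [350 266] [387 288]
pot_tray [517.4 371.1  84.7 162.6   9. ] px [128 227] [202 273]
bottle_tray [631.2 -75.4  66.8 126.3 -15.2] px [331 181] [390 220]
pack_tray [ 504.5 -348.8   66.7  112.4    4.4] px [456 238] [508 270]
purpleA [410.7 241.   47.2  51.9  -0.2] px [205 284] [229 306]
purpleB [287.  190.6  47.9  48.7   0.8] px [228 342] [251 365]
```

View pics/crop.png

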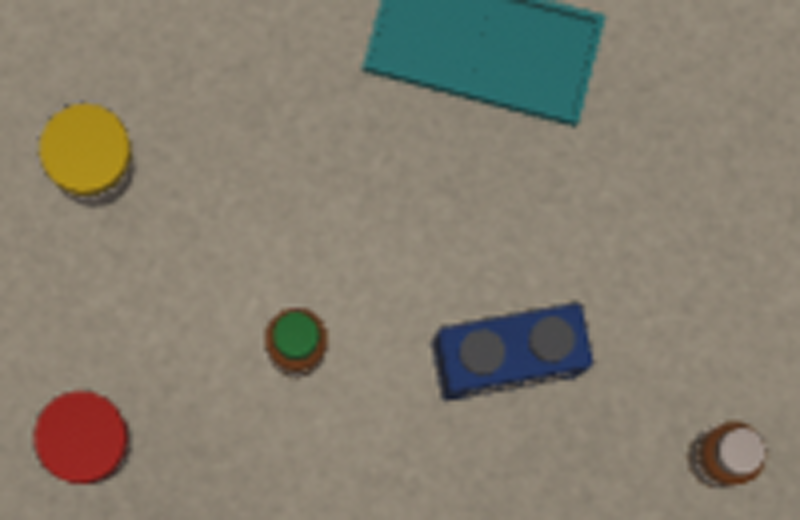

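The measured sizes match the given ones to 2–3 mm, so the positions are good enough to act on. I'll start with the red pot, gripping the lid so the fingers stay above the tray walls.

```bash
cat > pp.py <<'E'
from station import env,set_gripper,viewer
import numpy as np,cv2
from scipy.spatial.transform import Rotation as R
np.set_printoptions(precision=1,suppress=True)
def quat(deg):
    a=np.radians(deg); y=np.array([np.cos(a),np.sin(a),0]); z=np.array([0,0,-1.])
    return R.from_matrix(np.c_[np.cross(y,z),y,z]).as_quat()
G=61
def bay(c,ang,dy):
    a=np.radians(ang); return np.array(c)+dy*np.array([-np.sin(a),np.cos(a)])
def pick(xy,phi,h,opening=None,lift=100):
    env.reach([*xy,h+G+75],quat(phi))
    env.move_l([*xy,h+G],rate=150)
    set_gripper(0); s=env.read_state(); print("grip",s["width"],s["grip_force"],s["time_s"])
    env.move_l([*xy,h+G+lift],rate=200)
    print("lifted",env.read_state()["width"])
def place(xy,phi,h,open_to,lift=100):
    q=quat(phi); env.move_l([*xy,h+G+lift],q,rate=250)
    env.move_l([*xy,h+G+4+5],rate=150); env.hold(0.2)
    hit=env.move_l([*xy,h+G+4-3],rate=15,f_stop=4)
    s=env.read_state(); print("down",hit,s["tool_pos"][2]-h-G,s["force"],s["width"])
    set_gripper(open_to)
    env.move_l([*xy,h+G+lift],rate=200); print("t",env.read_state()["time_s"])
E
python3 - <<'E'
from pp import *
pick([401.7,148.6],0,57)
place(bay([517.4,371.1],9,39),9,57,75)
cv2.imwrite("pics/top1.png",viewer.camera("top")[120:320,100:340].repeat(2,0).repeat(2,1))
E
```

```text
grip 49.26079749069859 30.000489056110382 3.2333
lifted 49.177576658952944
down True 4.022570800662535 [ 0.7 -0.2  4. ] 49.38076708932513
t 7.7667
```

View pics/top1.png

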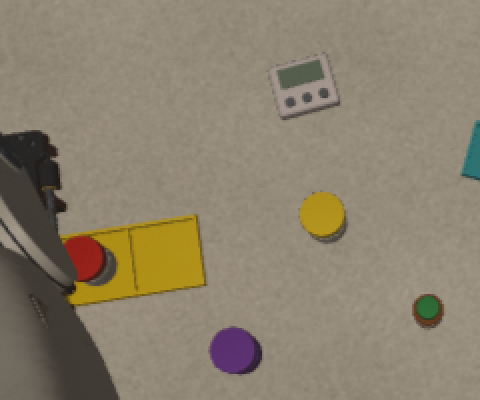

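The red pot stands in the left bay (lid at about (84,258) in the crop), and touchdown came exactly at floor height. Next are the yellow pot and the green bottle.

```bash
python3 - <<'E'
from pp import *
pick([559.1,148.3],0,57)
place(bay([517.4,371.1],9,-39),9,57,75)
pick([455.7,34.1],0,33)
place(bay([631.2,-75.4],-15.2,31),-15.2,33,60)
cv2.imwrite("pics/top2.png",viewer.camera("top"))
E
```

```text
grip 49.62246822696707 30.000900328159332 10.0333
lifted 49.18634400513184
down True 4.503955614121693 [ 1.9 -0.1  4.1] 49.84058978122737
t 14.1667
grip 33.4997323201723 30.00065267086029 16.7167
lifted 33.315311115964896
down True 4.051242124879579 [-0.7 -0.4  3.6] 33.934672278962985
t 20.925
```

View pics/top2.png

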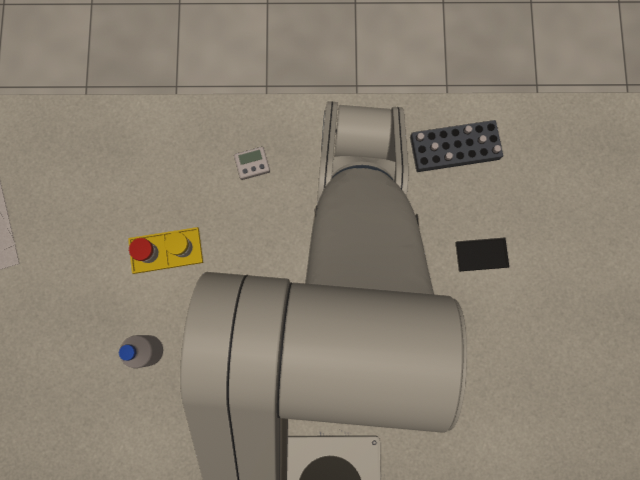

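Both pots stand in the yellow tray (lids at about (141,249) and (178,244)), and the timer and wash bottle haven't moved. The arm hides the teal tray, but the touchdown height was right. White bottle and pack next.

```bash
python3 - <<'E'
from pp import *
pick([392.3,-204.4],0,33)
place(bay([631.2,-75.4],-15.2,-31),-15.2,33,60)
pick([448.6,-84.6],10.7,40)
place([504.5,-348.8],4.4,40,60)
env.reach([350,-500,300],quat(0))
img=viewer.camera("top"); cv2.imwrite("pics/top3.png",img)
cv2.imwrite("pics/top3c.png",cv2.resize(img[130:300,110:530],None,fx=1.9,fy=1.9,interpolation=cv2.INTER_CUBIC))
cv2.imwrite("pics/scene3.png",viewer.camera("scene"))
E
```

```text
grip 33.622765879486884 30.001503825187683 23.2917
lifted 33.70632813189871
down True 4.409227477176486 [-0.4 -0.2  4. ] 33.78362826454955
t 27.7
grip 36.2921964694541 29.95698720216751 29.5917
lifted 36.05620032800313
down True 4.555660898457262 [0.3 0.3 5. ] 36.16567677355643
t 34.0417
```

View pics/top3c.png

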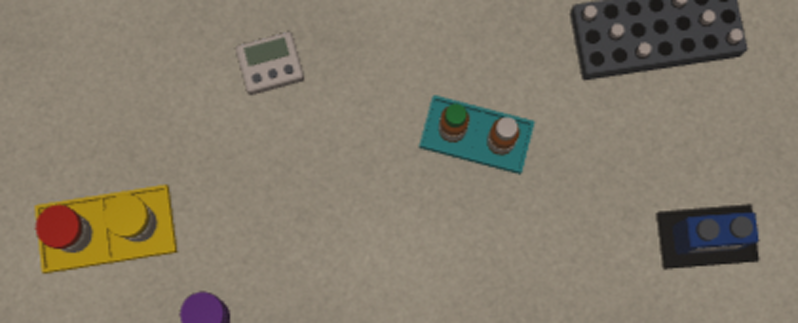

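View pics/scene3.png

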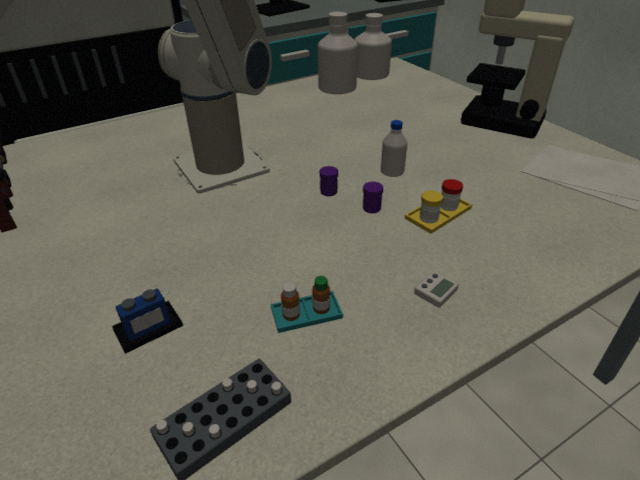

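All five stand in their bays and the pack lies along its tray. I'll check the numbers in the tray frames before handing in.

```bash
python3 - <<'E'
from meas import *
img=cv2.imread("pics/top3.png")
trays={"p":(517.4,371.1,9),"b":(631.2,-75.4,-15.2),"k":(504.5,-348.8,4.4)}
for n,s,r,lo,hi,z,t in [("red",(141,249),18,(0,120,60),(10,255,255),66,"p"),
 ("green",(350,190),12,(45,80,30),(78,255,255),76,"b"),("white",(376,197),9,(0,0,140),(180,70,255),76,"b"),
 ("pack",(490,251),30,(100,90,40),(130,255,255),66,"k")]:
    R=rect(blob(img,s,r,lo,hi),z); x,y,a=trays[t]; a=np.radians(a); d=R[:2]-(x,y)
    print(n,R,"in tray",d[0]*np.cos(a)+d[1]*np.sin(a),-d[0]*np.sin(a)+d[1]*np.cos(a))
E
```

```text
red [510.3 409.9  48.3  50.8 -43.3] in tray -0.9676950717528872 39.445065610985985
green [637.9 -47.2  22.   24.9  89.3] in tray -0.9831710850422226 28.99125488528732
white [ 624.6 -105.6   18.7   20.7   45. ] in tray 1.5520915898542516 -30.82348054765048
pack [ 503.9 -345.5   38.9   87.9    6.7] in tray -0.32495373730919175 3.3737222071276216
```

```bash
python3 -c "
from station import workorder
print(workorder.sign_off())"
```

```text
the job is handed in; nothing more can be done
None
```

I handed the job in at about 36 s, with both pots, both bottles and the pack upright in their trays and the timer and wash bottle not visibly moved; sign-off returned no verdict. Red pot, bottles and pack measured within 4 mm of their targets; I judged the yellow pot's position by eye.

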